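# Find the free damper panel and push it open

### The job

One of the four identical blue damper panels in the top of the grey extraction box has been released, the other three are held shut. Press the black pads with the fingertips to find the panel that rocks, without forcing those that do not give, and push that one's pad down until it is all the way open, and leave it so. Only press and push: never pull or pinch a panel by its raised far edge, and leave the jar, the tape roll and the wooden block where they are.

Things in the scene. Friction and masses are not known exactly. Their poses are not given: they have to be found in the camera images.
- plenum: grey fume-extraction box fixed to the worktop, 116 mm deep (x), 346 long (y), 85 high; black hose collar 30 mm long on its left (+y) end. Origin: centre of its underside; x to the far long side, y left along the row. Four identical blue damper panels, 84 mm apart along y, lie flush in its top with a 2 to 3 mm gap round each. A panel's opening is free down to 50 mm below the top
- panel_0 (a joint): tilt of the leftmost (+y end, beside the hose collar) panel, rad: 0 shut, 0.85 fully open on its stop (near edge down in the box, far edge up; it never tilts the other way). Panel 90 mm (x) by 70 (y), 4 thick; pivot pin along y, 60 mm from its near edge, 30 from its far edge, 83 mm up. Held shut by a hidden stop (gives under 2 mm) or, one of the four, free: gives to 1 to 3 N on the pad and stays where left, no spring
- panel_1 (a joint): tilt of the second from the left panel, rad: 0 shut, 0.85 fully open on its stop (near edge down in the box, far edge up; it never tilts the other way). Panel 90 mm (x) by 70 (y), 4 thick; pivot pin along y, 60 mm from its near edge, 30 from its far edge, 83 mm up. Held shut by a hidden stop (gives under 2 mm) or, one of the four, free: gives to 1 to 3 N on the pad and stays where left, no spring
- panel_2 (a joint): tilt of the third from the left panel, rad: 0 shut, 0.85 fully open on its stop (near edge down in the box, far edge up; it never tilts the other way). Panel 90 mm (x) by 70 (y), 4 thick; pivot pin along y, 60 mm from its near edge, 30 from its far edge, 83 mm up. Held shut by a hidden stop (gives under 2 mm) or, one of the four, free: gives to 1 to 3 N on the pad and stays where left, no spring
- panel_3 (a joint): tilt of the rightmost (-y end) panel, rad: 0 shut, 0.85 fully open on its stop (near edge down in the box, far edge up; it never tilts the other way). Panel 90 mm (x) by 70 (y), 4 thick; pivot pin along y, 60 mm from its near edge, 30 from its far edge, 83 mm up. Held shut by a hidden stop (gives under 2 mm) or, one of the four, free: gives to 1 to 3 N on the pad and stays where left, no spring
- panel_0_pad (a point): centre of the black rubber disc (24 mm across) on top of the leftmost (+y end, beside the hose collar) panel, the place to press: 40 mm to the near side of the panel's pin, 20 mm from its near edge, 85 mm above the worktop while shut; moves with the panel
- panel_1_pad (a point): centre of the black rubber disc (24 mm across) on top of the second from the left panel, the place to press: 40 mm to the near side of the panel's pin, 20 mm from its near edge, 85 mm above the worktop while shut; moves with the panel
- panel_2_pad (a point): centre of the black rubber disc (24 mm across) on top of the third from the left panel, the place to press: 40 mm to the near side of the panel's pin, 20 mm from its near edge, 85 mm above the worktop while shut; moves with the panel
- panel_3_pad (a point): centre of the black rubber disc (24 mm across) on top of the rightmost (-y end) panel, the place to press: 40 mm to the near side of the panel's pin, 20 mm from its near edge, 85 mm above the worktop while shut; moves with the panel
- paint_jar: dark capped jar, 48 mm across, 66 mm high, standing loose off the right end of the box; origin at the centre of its underside; a bystander
- masking_tape: roll of cream paper tape lying flat, 68 mm across, 24 mm high, off the left end of the box; origin at the centre of its underside; a bystander
- wood_block: brown wooden block 40x85x34 mm lying behind the right part of the box; origin at the centre of its underside; a bystander

How it is judged:
At the end, for the whole second after the job is handed in: One panel (the free one) is tilted open by more than 0.65 rad of its 0.85 and the other three are shut (under 0.08 rad); jar, tape roll and block are within 20 mm of where they stood (((value of joint panel_0 above 0.65 rad and value of joint each of panel_1, panel_2, panel_3 below 0.08 rad) or (value of joint panel_1 above 0.65 rad and value of joint each of panel_0, panel_2, panel_3 below 0.08 rad) or (value of joint panel_2 above 0.65 rad and value of joint each of panel_0, panel_1, panel_3 below 0.08 rad) or (value of joint panel_3 above 0.65 rad and value of joint each of panel_0, panel_1, panel_2 below 0.08 rad)) and distance of each of paint_jar, masking_tape, wood_block from where it was at the start of the episode below 0.02 m); the robot touches nothing.
It fails at once if the jar, tape roll or wooden block is moved by more than 20 mm or lifted (distance of any of paint_jar, masking_tape, wood_block from where it was at the start of the episode above 0.02 m).
It fails at once if the box or a panel is forced with more than 60 N (contact force between plenum and the arm above 60 N).
It fails at once if the box or a panel is forced by the fingers with more than 60 N (contact force between plenum and the fingers above 60 N).
It fails at once if a tilted panel is pulled or pinched by its raised far edge (x of the grasp point in the frame of plenum above 0.03 m and contact force between plenum and the fingers above 1 N and value of joint any of panel_0, panel_1, panel_2, panel_3 above 0.05 rad).
It also fails if it takes over 51 s, if anything falls off the work surface, if the arm or the gripper's body presses on something with over 40 N, if the wrist force passes 120 N, or if a joint passes its speed limit or range.

### The arm

A 6-joint arm with a two-finger parallel gripper is mounted at the origin on a cart in front of the work surface, level with it; the furniture and walls round the work are solid. World frame = base frame: x ahead of the robot, y to its left, z up, the work surface at z = 0. Lengths are in m, angles in rad, forces in N, time in s.
With the tool pointing down it reaches from about 0.375 to 0.9 m from the base axis. Payload 3.1 kg.
Tool frame: the origin (TCP) lies where the fingers leave the gripper's body, on its centre line; the fingertips stand 70 mm ahead of it and the grasp point (between the pads) lies 51 mm ahead of it (robot.tip_reach is the distance from the TCP to the fingertips, in m); z points along the fingers, y is the line along which they close (so a half turn about z gives the same grasp; the last joint's range is limited). The gripper opens to 87 mm and grips with 3 to 60 N. Pads are 19 mm wide; open, the fingers measure 117 mm over their backs; the gripper's body (75 mm by 190 mm) begins 51 mm behind the grasp point.
Start: joints at [-1.345, 0.527, 1.433, -0, 1.181, -0.178], TCP at [0.246, -0.574, 0.292] pointing down, gripper open.
Joint ranges: [-3.08, 3.08], [-0.75, 2.2], [0.22, 2.44], [-1.43, 4.57], [0, 2.65], [-2.85, 2.85]. Speed limits (rad/s): [2.79, 2.79, 3.14, 3.14, 3.14, 3.14].

### API

Orientations are given as a unit quaternion [x, y, z, w].
In Python, from rig import robot gives the robot as it stands.
- The arm moves only by the tool carry_out, never from a script. Its argument "rows" is a list that holds one entry, the list of rows, each a list of 6 numbers: the shift along the tool's x, y, z in mm, then the turn, a rotation vector about the tool's x, y, z in units of 8 degrees (1.0 is 8 degrees). A call has 1 to 20 rows; each row is the pose to reach, as a shift and turn from the pose commanded when the call began, along the tool's axes at that moment; what a row does not reach only later rows make up. A row lasts 1/10 s, in which the tool goes at most 50 mm and 8.59 degrees, less where a joint would pass 70% of its speed; a pose out of reach is approached as far as the arm can. A call with a gripper value outside its range is refused whole. "fingers" is the opening, from 0 (shut) to 1 (fully open), set as the call begins (left out, the last holds). The fingers move at their own pace and stop on an object; "grip_force" is the grip in N (left out, the last holds). Time passes only in rows, so rows that repeat a pose let the fingers close. It gives the time, the measured TCP pose, the force and the opening at its end, in the units of the state.
- robot.get_obs(): the state, without advancing time (a new reading comes with each control period).
- robot.camera(name): name is "scene" or "top" or "wrist"; returns a dict with "color" (420x560x3 uint8, red, green, blue), "depth" (420x560 float32, m along the optical axis (not along the pixel's ray), 0 where there is no reading), "K" (3x3 intrinsics, pixels), "camera_from_world" (4x4, takes a point from world to camera coordinates). Camera axes: x right, y down, z forward; pixel columns grow to the right and rows downward; lengths in m; the calibration is good to about 2 mm. A picture is of the moment at which its call begins.
- robot.hand_in(): hands the job in, once; it reports no verdict.
The state is a dict: "time": time; "q": joint angles; "joint_velocities": joint speeds; "joint_torque": joint torques, N m; "position": TCP position; "tool_rot": TCP orientation; "ft_force": force on the tool from outside, world axes, zero at the start; "moment": the same for the moment, N m; "grip_width": finger opening in m.
Only numpy, scipy, OpenCV 4.12 (cv2) and the standard library are available. Lean on these libraries where they do the work, as an engineer would, in place of code of your own. Each camera call takes 0.05 s, during which the arm holds its last target. There are 200 camera calls.

## Working session

There is one attempt and no reset: what is moved stays moved. The work goes in short steps, Python scripts to look and compute and a tool call to move; the robot and the scene stay as the last step left them, time stands still between calls to the robot, and variables do not carry over. Pictures are saved under pics/ and viewed, on a budget of 10 in all, crops included, one or two more only if the job needs it, and the job is handed in when it is done.

Besides the shell and the picture viewer there is one more tool, called as name(argument=value, ...), one argument or row to a line, values as JSON. carry_out: Moves the arm, as the interface text tells. Its arguments: {"type":"object","properties":{"rows":{"type":"array"},"fingers":{"type":"number"},"grip_force":{"type":"number"}},"required":["rows"]}

```bash
mkdir -p pics; cat > h.py <<'E'
import numpy as np, cv2
from rig import robot
from scipy.spatial.transform import Rotation as R
def ray(c,px,z):
    K=c["K"];T=c["camera_from_world"];Ri=T[:3,:3].T;o=-Ri@T[:3,3]
    d=Ri@np.linalg.inv(K)@np.array([px[0],px[1],1.]);return o+d*(z-o[2])/d[2]
def save(c,n): cv2.imwrite("pics/"+n,c["color"][:,:,::-1])
E
python3 - <<'E'
from h import *
for n in("top","scene"): save(robot.camera(n),n+"0.png")
c=robot.camera("top");hsv=cv2.cvtColor(c["color"],cv2.COLOR_RGB2HSV)
m=cv2.inRange(hsv,(95,80,40),(130,255,255))
for k in cv2.findContours(m,0,2)[0]:
    if cv2.contourArea(k)>100:
        r=cv2.minAreaRect(k);print(r,cv2.contourArea(k),ray(c,r[0],.085).round(4))
o=robot.get_obs();print(o)
E
```

```text
((245.80050659179688, 234.00997924804688), (42.94635009765625, 33.55807876586914), 87.1375961303711) 1355.5 [0.4562 0.0716 0.085 ]
((285.1022033691406, 231.94198608398438), (42.88800811767578, 33.63765335083008), 86.98721313476562) 1361.0 [ 0.4584 -0.0125  0.085 ]
((324.1307678222656, 229.85385131835938), (42.878326416015625, 33.55936050415039), 86.8201675415039) 1351.0 [ 0.4606 -0.0964  0.085 ]
((362.9917297363281, 227.84255981445312), (42.677772521972656, 33.112064361572266), 86.98721313476562) 1331.0 [ 0.4627 -0.1802  0.085 ]
((545.5, 175.0), (96.0, 27.0), 90.0) 2133.0 [ 0.5676 -0.5858  0.085 ]
((32.73441696166992, 186.81170654296875), (37.503150939941406, 162.4470672607422), 2.862405300140381) 4703.0 [0.5685 0.522  0.085 ]
((96.786865234375, 83.51387023925781), (41.570350646972656, 26.13429832458496), 6.581944942474365) 994.5 [0.7906 0.3872 0.085 ]
((28.0, 84.0), (20.0, 30.0), 0.0) 271.0 [0.7923 0.5344 0.085 ]
((543.8034057617188, 53.685394287109375), (7.313985347747803, 39.21992111206055), 57.9946174621582) 181.0 [ 0.8399 -0.6002  0.085 ]
((482.5262451171875, 110.4986343383789),
[... 371 characters left out ...]
15, 'q': array([-1.34450916e+00,  5.28238905e-01,  1.43360471e+00,  7.85080141e-06,
        1.18140908e+00, -1.78490396e-01]), 'joint_velocities': array([-2.42597569e-03, -2.95627347e-03, -3.77444098e-03,  2.11877973e-03,
        5.90401055e-05, -2.08322363e-07]), 'joint_torque': array([ 2.70367408e-06, -4.40431631e+01, -1.76842618e+01,  6.34145457e-02,
        5.52380830e-02, -9.75660691e-05]), 'position': array([ 0.24606609, -0.57403582,  0.29150581]), 'tool_rot': array([ 9.79589167e-01,  2.01008396e-01, -1.62049475e-05, -8.29868659e-04]), 'ft_force': array([-0.46940773, -0.21986032,  0.56617203]), 'moment': array([-0.05203477, -0.00934761,  0.10227247]), 'grip_width': 0.08733031719224894}
```

View pics/top0.png

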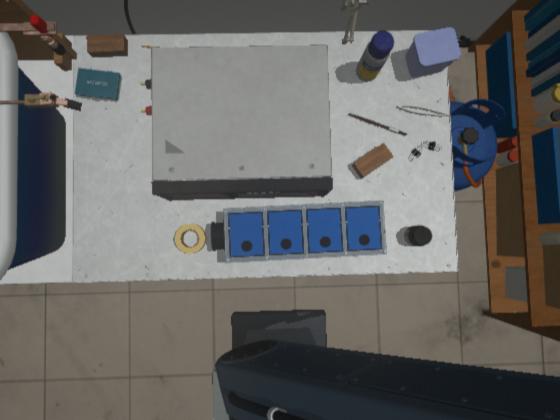

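The top view shows the box with its four panels at columns 245, 285, 324 and 363, around row 231. The pads sit on the near side (row ~243). The tape is at (190,238), the jar at (418,236) and the wood block at (374,161). A big grey cabinet stands behind the box.

View pics/scene0.png

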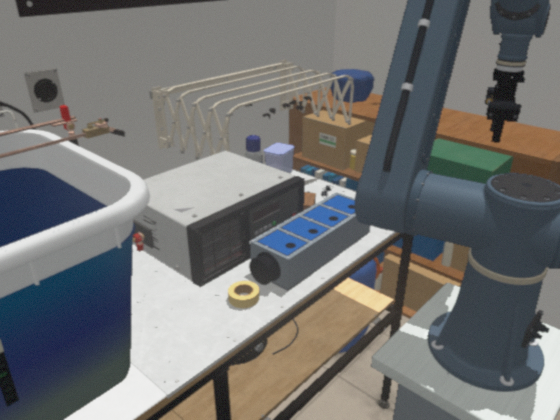

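```bash
cat >> h.py <<'E'
P0=np.array([.4562,.0716,.085]);P3=np.array([.4627,-.1802,.085])
yv=(P0-P3)/np.linalg.norm(P0-P3);xv=np.array([yv[1],-yv[0],0])
pads=[P0+(P3-P0)*i/3-.025*xv for i in range(4)]
def rel(p):
    "TCP shift in tool mm to put fingertip at world p"
    o=robot.get_obs();r=R.from_quat(o["tool_rot"]);tip=o["position"]+r.apply([0,0,robot.tip_reach])
    return r.inv().apply(p-tip)*1000
E
python3 - <<'E'
from h import *
c=robot.camera("top");hsv=cv2.cvtColor(c["color"],cv2.COLOR_RGB2HSV)
for p in pads:
    u=c["K"]@(c["camera_from_world"]@np.r_[p,1])[:3];u=u[:2]/u[2]
    x,y=(u-12).astype(int);g=hsv[y:y+25,x:x+25,2]<45   # dark
    n,l,s,ce=cv2.connectedComponentsWithStats(g.astype(np.uint8));i=1+s[1:,4].argmax()
    print(p.round(4),u.round(1),ray(c,ce[i]+[x,y],.085).round(4),s[i,4])
d=c["depth"]
for u,v in[(240,170),(240,150),(240,188),(240,196)]:
    K=c["K"];q=np.linalg.inv(c["camera_from_world"])@np.r_[np.linalg.inv(K)@[u,v,1]*d[v,u],1];print(u,v,q.round(3))
o=robot.get_obs();r=R.from_quat(o["tool_rot"]);M=r.as_matrix();print(M.round(3),robot.tip_reach)
# target: z down, tool y along +-row y
for s in(1,-1):
    T=np.c_[-s*xv*-1 if 0 else np.cross(s*yv,[0,0,-1]),s*yv,[0,0,-1]]
    print(s,((r.inv()*R.from_matrix(T)).as_rotvec(degrees=True)/8).round(3))
print(rel(pads[1]+[0,0,.04]).round(1))
E
```

```text
Traceback (most recent call last):
ValueError: attempt to get argmax of an empty sequence
```

The scene view shows the box at about (310,240), with the cabinet behind it and the hose collar at (265,268). The arm is clear of everything.

```bash
python3 - <<'E'
from h import *
c=robot.camera("top");V=c["color"][:,:,2].astype(int)
for p in pads:
    u=c["K"]@(c["camera_from_world"]@np.r_[p,1])[:3];u=u[:2]/u[2]
    x,y=(u-9).astype(int);g=V[y:y+19,x:x+19]<75
    m=np.argwhere(g)
    print(p.round(4),u.round(1),len(m),ray(c,m.mean(0)[::-1]+[x,y],.085).round(4) if len(m) else V[y:y+19,x:x+19].min())
d=c["depth"]
for u,v in[(240,170),(240,150),(240,188),(240,196)]:
    K=c["K"];q=np.linalg.inv(c["camera_from_world"])@np.r_[np.linalg.inv(K)@[u,v,1]*d[v,u],1];print(u,v,q.round(3))
o=robot.get_obs();r=R.from_quat(o["tool_rot"]);M=r.as_matrix();print(M.round(3),robot.tip_reach)
for s in(1,-1):
    T=np.c_[np.cross(s*yv,[0,0,-1]),s*yv,[0,0,-1]]
    print(s,((r.inv()*R.from_matrix(T)).as_rotvec(degrees=True)/8).round(3))
print(rel(pads[3]+[0,0,.06]).round(1))
E
```

```text
[0.4312 0.071  0.085 ] [246.3 245.7] 82 [0.4315 0.071  0.085 ]
[ 0.4334 -0.013   0.085 ] [285.7 243.6] 81 [ 0.4336 -0.013   0.085 ]
[ 0.4355 -0.0969  0.085 ] [324.8 241.6] 81 [ 0.4358 -0.0968  0.085 ]
[ 0.4377 -0.1808  0.085 ] [363.7 239.5] 81 [ 0.4378 -0.1809  0.085 ]
240 170 [0.582 0.076 0.165 1.   ]
240 150 [0.623 0.075 0.161 1.   ]
240 188 [0.546 0.077 0.164 1.   ]
240 196 [0.543 0.086 0.029 1.   ]
[[ 0.919  0.394 -0.   ]
 [ 0.394 -0.919  0.001]
 [ 0.    -0.001 -1.   ]] 0.0697
1 [ 0.0000e+00 -1.0000e-02 -1.9786e+01]
-1 [-0.007 -0.     2.714]
[ 331.  -286.    77.4]
```

carry_out(
  rows=[
    [[33,-29,0,0,0,0.27],[66,-57,0,0,0,0.54],[99,-86,0,0,0,0.81],[132,-114,0,0,0,1.08],[165,-143,0,0,0,1.35],[198,-172,0,0,0,1.62],[231,-200,0,0,0,1.9],[264,-229,0,0,0,2.17],[297,-257,10,0,0,2.44],[331,-286,30,0,0,2.71],[331,-286,60,0,0,2.71],[331,-286,70,0,0,2.71],[331,-286,70,0,0,2.71],[331,-286,70,0,0,2.71]],
  ],
  fingers=0,
  grip_force=10,
)

```text
time: 1.65
position: [0.438, -0.1824, 0.2227]
tool_rot: [1.0, 0.012, 0.0, 0.0]
ft_force: [-0.1, -0.6, -0.2]
grip_width: 0.0005
```

```bash
python3 - <<'E'
from h import *
o=robot.get_obs();print(o["time"],o["ft_force"],o["grip_width"],o["q"].round(3),rel(pads[3]).round(1),R.from_quat(o["tool_rot"]).as_matrix().round(3))
save(robot.camera("wrist"),"w1.png");save(robot.camera("scene"),"s1.png")
E
```

```text
1.65 [-0.13988379 -0.57393734 -0.15758219] 0.0005029972554817918 [-0.631  0.437  1.874 -0.     0.83   0.915] [-0.4 -1.6 68. ] [[ 1.     0.025  0.001]
 [ 0.025 -1.    -0.001]
 [ 0.001  0.001 -1.   ]]
```

View pics/w1.png

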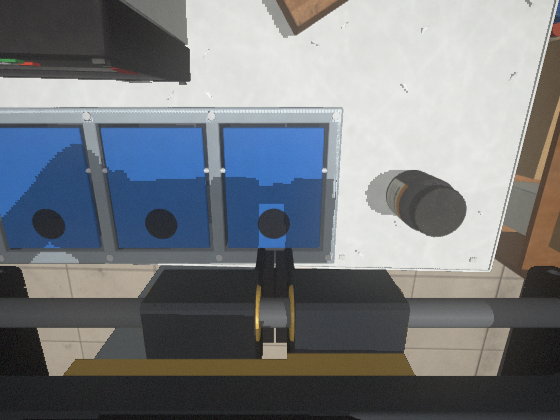

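The wrist view shows the shut fingers lined up over panel 3's pad at (273,223), with the jar well clear at (432,205).

carry_out(
  rows=[
    [[0,-1,30,0,0,0],[0,-1,55,0,0,0],[0,-1,62,0,0,0],[0,-1,66,0,0,0],[0,-1,67,0,0,0],[0,-1,68,0,0,0],[0,-1,69,0,0,0],[0,-1,70,0,0,0],[0,-1,70,0,0,0]],
  ],
)

```text
time: 2.65
position: [0.4383, -0.1807, 0.1548]
tool_rot: [1.0, 0.013, 0.001, 0.001]
ft_force: [-3.1, 0.3, 16.4]
grip_width: 0.0005
```

16 N with no give, so panel 3 is held. Next is panel 2.

carry_out(
  rows=[
    [[0,0,-10,0,0,0],[0,0,-30,0,0,0],[0,-30,-30,0,0,0],[0,-60,-30,0,0,0],[0,-84,-30,0,0,0],[0,-84,-20,0,0,0],[0,-84,-8,0,0,0],[0,-84,-5,0,0,0],[0,-84,-4,0,0,0],[0,-84,-3,0,0,0],[0,-84,-2,0,0,0],[0,-84,-1,0,0,0],[0,-84,0,0,0,0],[0,-84,0,0,0,0]],
  ],
)

```text
time: 4.05
position: [0.4358, -0.0965, 0.1523]
tool_rot: [1.0, 0.013, 0.0, 0.0]
ft_force: [-1.1, 0.1, 1.3]
grip_width: 0.0002
```

Low force at a lower tip height suggests this one gives. I'll press a little further to confirm.

carry_out(
  rows=[
    [[0,0,1,0,0,0],[0,0,2,0,0,0],[0,0,3,0,0,0],[0,0,4,0,0,0],[0,0,4,0,0,0]],
  ],
)

```text
time: 4.55
position: [0.4354, -0.0961, 0.1481]
tool_rot: [1.0, 0.013, -0.0, -0.0]
ft_force: [-0.1, 0.1, 0.9]
grip_width: 0.0001
```

Panel 2 is the free one. I'll push it down, easing slightly towards the pin.

carry_out(
  rows=[
    [[0,0,2,0,0,0],[0,0,4,0,0,0],[1,0,6,0,0,0],[1,0,8,0,0,0],[2,0,10,0,0,0],[2,0,12,0,0,0],[3,0,14,0,0,0],[3,0,16,0,0,0],[3,0,18,0,0,0],[3,0,20,0,0,0],[3,0,20,0,0,0]],
  ],
)

```text
time: 5.65
position: [0.4383, -0.0961, 0.1279]
tool_rot: [1.0, 0.013, -0.0, -0.0]
ft_force: [-0.1, -0.6, 0.0]
grip_width: 0.0007
```

carry_out(
  rows=[
    [[0,0,1,0,0,0],[0,0,2,0,0,0],[0,0,3,0,0,0],[0,0,4,0,0,0],[0,0,4,0,0,0]],
  ],
)

```text
time: 6.15
position: [0.4384, -0.0961, 0.1243]
tool_rot: [1.0, 0.013, -0.0, -0.0]
ft_force: [-0.5, -0.2, 2.1]
grip_width: 0.0005
```

carry_out(
  rows=[
    [[0,0,0.5,0,0,0],[0,0,1,0,0,0],[0,0,1.5,0,0,0],[0,0,2,0,0,0],[0,0,2,0,0,0]],
  ],
)

```text
time: 6.65
position: [0.4384, -0.0961, 0.1233]
tool_rot: [1.0, 0.013, 0.0, 0.0]
ft_force: [-2.4, -0.5, 13.9]
grip_width: 0.0005
```

```bash
python3 - <<'E'
from h import *
save(robot.camera("wrist"),"w2.png")
E
```

```text
(no output)
```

View pics/w2.png

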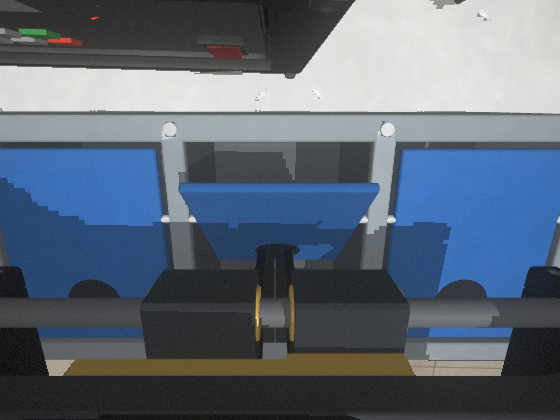

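The stop is reached: 14 N at the predicted fully open height. The view shows panel 2 steeply tilted, with its far edge raised at row 187 and its neighbours flush. Now I'll withdraw straight up.

carry_out(
  rows=[
    [[0,0,-4,0,0,0],[-1,0,-10,0,0,0],[-2,0,-20,0,0,0],[-2,0,-40,0,0,0],[-2,0,-65,0,0,0],[-2,0,-95,0,0,0],[-2,0,-130,0,0,0],[-2,0,-130,0,0,0],[-2,0,-130,0,0,0]],
  ],
)

```text
time: 7.6
position: [0.4367, -0.0963, 0.2533]
tool_rot: [1.0, 0.013, 0.001, 0.001]
ft_force: [-0.3, 0.0, -0.6]
grip_width: 0.0004
```

```bash
python3 - <<'E'
from h import *
c=robot.camera("wrist");save(c,"w3.png");print(robot.get_obs()["ft_force"])
# panel tilt from depth: blue points projected in plenum frame about pin
K=c["K"];hsv=cv2.cvtColor(c["color"],cv2.COLOR_RGB2HSV);m=(cv2.inRange(hsv,(95,80,30),(130,255,255))>0)&(c["depth"]>0)
v,u=np.nonzero(m);z=c["depth"][v,u]
W=(np.linalg.inv(c["camera_from_world"])@np.vstack([(u-K[0,2])/K[0,0]*z,(v-K[1,2])/K[1,1]*z,z,np.ones_like(z)]))[:3].T
for i,p in enumerate(pads):
    q=W-(p+.04*xv);a=q@xv;b=q@yv;s=(abs(b)<.028)&(a>-.07)&(a<.035)&(abs(q[:,2])<.06)
    if s.sum()>50:print(i,s.sum(),np.arctan(np.polyfit(a[s],q[s,2],1)[0]).round(3))
E
```

```text
[ 0.73000716 -0.38104891 -0.41004058]
0 6927 -0.0
1 6918 -0.002
2 3744 0.841
3 6834 0.006
```

View pics/w3.png

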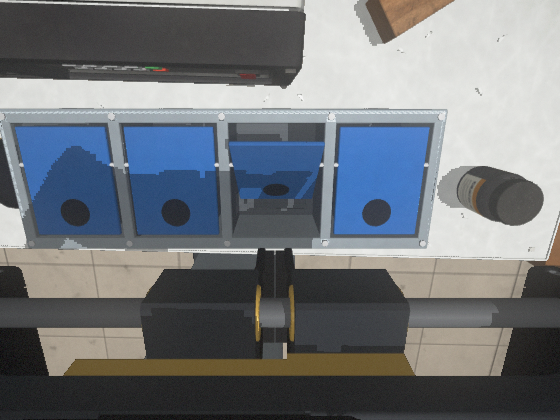

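Panel 2 (275,175) stands open at about 0.84 rad. The other three are flat, and the jar and block have not moved. The arm is clear, so I'll hand in.

```bash
python3 -c "
from rig import robot
print(robot.hand_in())"
```

```text
the job is handed in; nothing more can be done
None
```

The free panel was panel_2, third from the left. I pushed it down onto its stop and left it fully open, and the job is handed in.

- **Finding it:** panel_3 held firm at about 16 N with no give. Panel_2 gave at about 1 N, so I did not need to press panels 0 and 1.
- **Opening it:** I pushed panel_2's pad down with the fingers shut until the force rose to about 14 N, then withdrew straight up.
- **Last checks:** depth readings taken after withdrawing give panel_2 a tilt of about 0.84 rad and the other three under 0.01 rad. The arm was clear at about 7.6 s, with about 1 N on the force sensor, which is its no-contact level.
- **Bystanders:** the jar and wooden block looked unmoved in the last picture. The tape roll was out of that view, but the arm never went near it. I did not measure any of their positions again.

No check failed or disagreed.

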